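# Push the label plate out over the end of the riveting ledge

## Task

A flat metal label plate lies askew on the front of the raised ledge, its two holes towards the ledge's left end. With the fingertips, push the plate flush against the fence along its far side and push it along to the left, until both holes are completely clear past the left end of the ledge so that rivets can go in from below, but with more than half of the plate's length still lying on the ledge. Only push it: never lift, tip or carry it, leave the three loose parts behind the fence where they are, and finish with the hand clear.

Things in the scene. Friction and masses are not known exactly. Their poses are not given: they have to be found in the camera images.
- ledge: fixed steel stand on four legs; flat dark top 50 mm above the bench, 300 mm long (y = -150 to +150 mm), x = -55 to +120 mm; origin on the bench, under the middle of its working front. y runs along it to its left end, z up, x away from the robot (yaw up to 0.35 rad). A fence 12 mm thick, 22 mm high runs the whole length, near face at x = +43 mm; before it only the plate lies
- ledge_end (a point): point on the ledge's top, middle of the edge at its left end (ledge frame 0, 150, 50 mm); axes as the ledge's
- fence (a point): point at the foot of the fence's near face, half-way along (ledge frame 43, 0, 50 mm); axes as the ledge's
- plate: loose flat aluminium plate 60 (x) x 120 (y) x 6 mm, 0.08 to 0.17 kg, flat on the ledge; origin at the centre of its underside; y along it to the end with two 10 mm through holes (x = -16 and +16, y = +38 mm). Starts up to 0.15 rad askew, its middle 12 to 21 mm off the fence, 35 mm or more of free ledge behind its rear end; slides with ordinary friction, stays where left
- plate_front (a point): middle of the plate's leading (holed, left) edge, on its underside; axes as the plate's
- plate_far_front (a point): plate's corner nearest the fence at the leading end (plate frame 30, 60, 0 mm); axes as the plate's
- plate_far_rear (a point): plate's corner nearest the fence at the rear end (plate frame 30, -60, 0 mm); axes as the plate's
- v_block: bystander: loose grey V block 36x48x34 mm, on the ledge's rear strip behind the fence (the three change places); origin at the centre of its underside
- fork_block: bystander: loose light-metal block with a round dark hole, 36x50x46 mm, on the ledge's rear strip behind the fence (the three change places); origin at the centre of its underside
- flange_bush: bystander: loose flanged bush, 54 mm diameter, 21 mm high, on the ledge's rear strip behind the fence (the three change places); origin at the centre of its underside

How it is judged:
By the outcome, as a careful person would: the job done as asked, in the order asked, and still so for the second after the job is handed in, with the robot touching nothing.
It also fails if it takes over 51 s, if anything falls off the work surface, if the arm or the gripper's body presses on something with over 40 N, if the wrist force passes 120 N, or if a joint passes its speed limit or range.

## Robot

A 6-joint arm with a two-finger parallel gripper is mounted at the origin on a cart in front of the work surface, level with it; the furniture and walls round the work are solid. World frame = base frame: x ahead of the robot, y to its left, z up, the work surface at z = 0. Lengths are in m, angles in rad, forces in N, time in s.
With the tool pointing down it reaches from about 0.275 to 0.825 m from the base axis. Payload 5.2 kg.
Tool frame: the origin (TCP) lies at the very end of the fingers, on their centre line; the grasp point (between the pads) lies env.grasp_offset behind it (env.grasp_offset is the distance from the TCP to the grasp point, in m); z points along the fingers, y is the line along which they close (so a half turn about z gives the same grasp; the last joint's range is limited). The gripper opens to 93 mm and grips with 3 to 60 N. Pads are 15 mm wide; open, the fingers measure 128 mm over their backs; the gripper's body (75 mm by 188 mm) begins 65 mm behind the grasp point.
Start: joints at [1.011, 0.259, 1.535, -0, 1.348, -0.203], TCP at [0.192, 0.515, 0.219] pointing down, gripper open.
Joint ranges: [-3.14, 3.14], [-0.91, 2.08], [0.19, 2.58], [-1.22, 4.36], [0.22, 2.71], [-3.12, 3.12]. Speed limits (rad/s): [2.57, 2.57, 3.14, 3.14, 3.14, 3.14].

## Interface

Orientations are given as a 3x3 rotation matrix whose columns are the frame's x, y, z axes.
In Python, from plant import env gives the robot as it stands.
- The arm moves only by the shell command python3 jog.py 'ROWS' [FORCE]. ROWS is a JSON list of rows, 1 to 8 of them, each of 7 numbers: the finger opening in m, then dx, dy, dz in shares of the most that a row can go, 1 being 62.5 mm, then a rotation vector rx, ry, rz in units of 0.25 rad; each row shifts and turns the commanded pose from where the row before left it, along the tool's axes as they then stand; what a row does not reach is not made up. A row lasts 1/8 s, in which the tool goes at most 0.0625 m and 0.188 rad, less where a joint would pass 70% of its speed; a pose out of reach is approached as far as the arm can. The fingers move at their own pace and stop on an object; FORCE is the grip in N (left out, the last holds). Time passes only in rows, so rows that do not move let the fingers close. It prints the time, the measured TCP pose, the force, the opening and the grip force at its end. Input that does not fit is refused with a message, and nothing moves.
- env.observe(): the state, without advancing time (a new reading comes with each control period).
- env.get_image(name): name is "scene" or "top" or "wrist"; returns the picture (400x640x3 uint8, red, green, blue); there is no depth.
- env.camera_params(name): a dict with "camera_matrix" (3x3 intrinsics, pixels), "cam_to_world" (4x4, takes a point from camera to world coordinates). Camera axes: x right, y down, z forward; pixel columns grow to the right and rows downward; lengths in m; the calibration is good to about 2 mm. A picture is of the moment at which its call begins: read the wrist's pose just before it. camera_params takes no time and is no camera call; for the wrist camera it gives the pose at the moment of the call.
- env.job_done(): hands the job in; it is judged then, once.
The state is a dict: "t": time; "joint_positions": joint angles; "qd": joint speeds; "joint_efforts": joint torques, N m; "tcp_pos": TCP position; "ee_rot": TCP orientation; "wrist_force": force on the tool from outside, world axes, zero at the start; "moment": the same for the moment, N m; "finger_gap": finger opening in m; "finger_force": force on a finger pad.
Only numpy, scipy, OpenCV 4.12 (cv2) and the standard library are available. Lean on these libraries where they do the work, as an engineer would, in place of code of your own. Each camera call takes 0.05 s, during which the arm holds its last target. There are 200 camera calls.

## Working session

There is one attempt and no reset: what is moved stays moved. The work goes in short steps, Python scripts to look and compute and a shell command to move; the robot and the scene stay as the last step left them, time stands still between calls to the robot, and variables do not carry over. Pictures are saved under pics/ and viewed, at most 10 in all, crops included, and the job is handed in when it is done.

```bash
ls; mkdir -p pics; python3 - <<'E'
from plant import env
import cv2,numpy as np
np.set_printoptions(precision=4,suppress=True)
for n in ["scene","top"]:
    im=env.get_image(n); cv2.imwrite(f"pics/{n}0.png",im[:,:,::-1]); p=env.camera_params(n); print(n,p["camera_matrix"],p["cam_to_world"])
o=env.observe(); print(o["t"],o["tcp_pos"],o["ee_rot"],o["finger_gap"],env.grasp_offset)
E
```

```text
jog.py
pics
plant.py
scene [[413.0517   0.     313.1375]
 [  0.     413.0517 193.2878]
 [  0.       0.       1.    ]] [[ 0.7093 -0.4006  0.58    0.0931]
 [-0.7046 -0.4274  0.5665 -0.6305]
 [ 0.0209 -0.8105 -0.5854  0.5709]
 [ 0.      0.      0.      1.    ]]
top [[446.7827   0.     322.1362]
 [  0.     446.7827 205.3521]
 [  0.       0.       1.    ]] [[ 0.029  -0.998   0.0554  0.5157]
 [-0.9995 -0.0283  0.0127 -0.1432]
 [-0.0111 -0.0557 -0.9984  0.91  ]
 [ 0.      0.      0.      1.    ]]
0.1 [0.1918 0.5149 0.2179] [[-0.937   0.3493 -0.0009]
 [ 0.3493  0.937  -0.0014]
 [ 0.0003 -0.0016 -1.    ]] 0.09306200168037261 0.0188
```

View pics/top0.png

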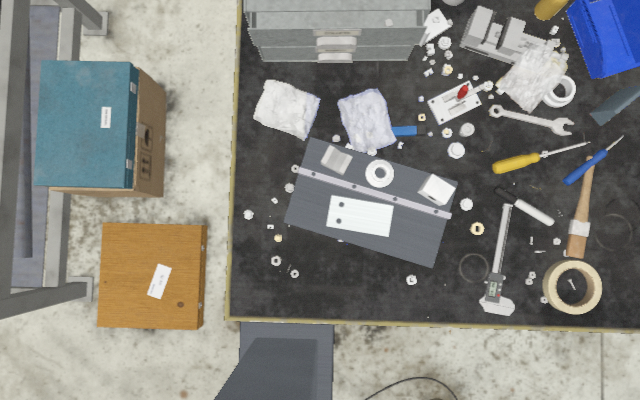

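View pics/scene0.png

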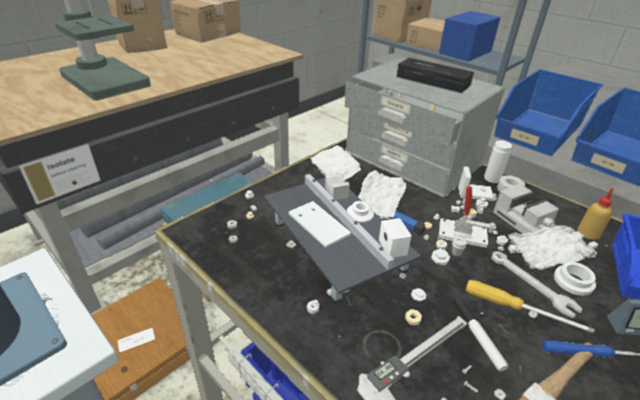

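The top view shows the ledge with corners near (286,221), (434,268) and (310,138). The plate's corners are near (330,195), (393,204), (390,237) and (327,229), with its holes at (341,204) and (338,220). Next I'll measure these more precisely.

```bash
cat > h.py <<'E'
import cv2,numpy as np
from plant import env
np.set_printoptions(precision=4,suppress=True)
def px2w(n,uv,z,p=None):
    p=p or env.camera_params(n); K=p["camera_matrix"];T=p["cam_to_world"]
    uv=np.atleast_2d(np.asarray(uv,float)); d=(T[:3,:3]@np.linalg.inv(K)@np.c_[uv,np.ones(len(uv))].T).T
    return T[:3,3]+d*((z-T[2,3])/d[:,2])[:,None]
def w2px(n,P,p=None):
    p=p or env.camera_params(n); K=p["camera_matrix"];T=p["cam_to_world"]
    c=(np.atleast_2d(P)-T[:3,3])@T[:3,:3]; q=c@K.T; return q[:,:2]/q[:,2:]
def plate(im,roi):
    "white quadrilateral in roi (u0,v0,u1,v1)"
    g=cv2.cvtColor(im,cv2.COLOR_RGB2GRAY); m=np.zeros_like(g); u0,v0,u1,v1=roi
    m[v0:v1,u0:u1]=(g[v0:v1,u0:u1]>190)*255
    c=max(cv2.findContours(m,cv2.RETR_EXTERNAL,cv2.CHAIN_APPROX_NONE)[0],key=cv2.contourArea)
    return cv2.minAreaRect(c),c
E
python3 - <<'E'
from h import *
im=cv2.imread("pics/top0.png")[:,:,::-1]
r,c=plate(im,(318,190,402,242)); b=cv2.boxPoints(r); print(r,b)
W=px2w("top",b,.056);print(W,np.linalg.norm(np.diff(W,axis=0),axis=1))
L=px2w("top",[[286,221],[434,268],[310,138]],.05);print(L,np.linalg.norm(L[1]-L[0]),np.linalg.norm(L[2]-L[0]))
crop=im[125:275,275:465]; cv2.imwrite("pics/c0.png",cv2.resize(crop,None,fx=4,fy=4,interpolation=cv2.INTER_CUBIC)[:,:,::-1])
E
```

```text
((359.49725341796875, 215.59954833984375), (63.361427307128906, 31.48358917236328), 9.727578163146973) [[325.6122 225.7621]
 [330.9318 194.7312]
 [393.3823 205.437 ]
 [388.0627 236.4679]]
[[ 0.5242 -0.1401  0.056 ]
 [ 0.5839 -0.1486  0.056 ]
 [ 0.5667 -0.2684  0.056 ]
 [ 0.5073 -0.2595  0.056 ]] [0.0603 0.1211 0.0601]
[[ 0.5312 -0.0635  0.05  ]
 [ 0.4498 -0.3491  0.05  ]
 [ 0.6939 -0.1048  0.05  ]] 0.2969089916731222 0.1677900536943903
```

View pics/c0.png

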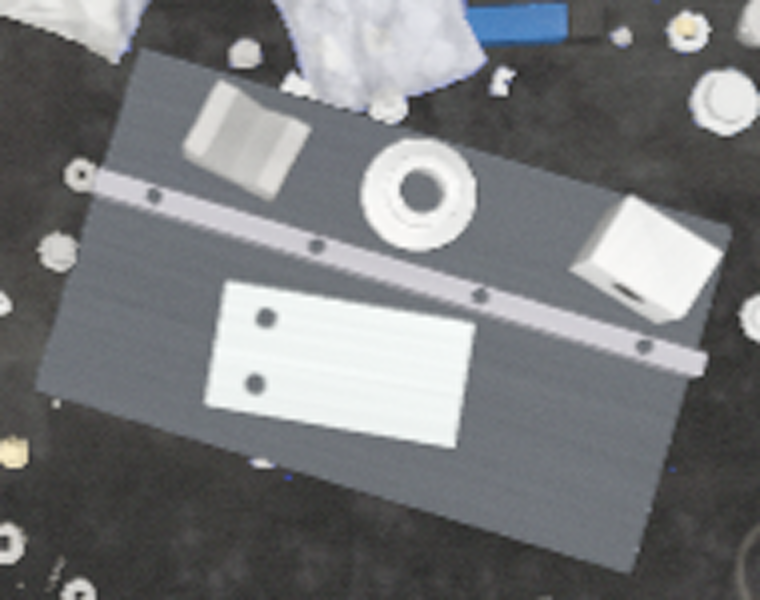

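The crop shows the ledge corners at crop (36,390), (633,573), (732,230) and (141,48), and the plate corners at (227,281), (475,322), (456,447) and (205,404). I'll fit both poses rigidly to these.

```bash
cat >> h.py <<'E'
def fit(model,W):
    "planar rigid fit: returns yaw,t,residuals"
    m=np.asarray(model,float);w=np.asarray(W)[:,:2];a=m-m.mean(0);b=w-w.mean(0)
    y=np.arctan2((a[:,0]*b[:,1]-a[:,1]*b[:,0]).sum(),(a*b).sum());R=np.array([[np.cos(y),-np.sin(y)],[np.sin(y),np.cos(y)]])
    t=w.mean(0)-R@m.mean(0);return y,t,w-(m@R.T+t)
def Rz(y): return np.array([[np.cos(y),-np.sin(y)],[np.sin(y),np.cos(y)]])
E
python3 - <<'E'
from h import *
f=lambda a:(np.array(a)+.5)/4-.5+[275,125]
yl,tl,rl=fit([[-.055,.15],[-.055,-.15],[.12,-.15],[.12,.15]],px2w("top",f([[36,390],[633,573],[732,230],[141,48]]),.05))
yp,tp,rp=fit([[.03,.06],[.03,-.06],[-.03,-.06],[-.03,.06]],px2w("top",f([[227,281],[475,322],[456,447],[205,404]]),.056))
print(yl,tl,rl);print(yp,tp,rp)
print("plate in ledge",yp-yl,(tp-tl)@Rz(yl))
print("corners",(([[.03,.06],[.03,-.06],[-.03,-.06],[-.03,.06]]@Rz(yp).T+tp)-tl)@Rz(yl))
print("fence near-top check", px2w("top",f([[95,190],[703,376]]),.072), "in ledge",(px2w("top",f([[95,190],[703,376]]),.072)[:,:2]-tl)@Rz(yl))
E
```

```text
-0.2696619051697311 [ 0.5414 -0.2169] [[ 0.0006 -0.0013]
 [ 0.0015 -0.    ]
 [-0.0015  0.0015]
 [-0.0005 -0.0002]]
-0.13861497839347195 [ 0.5457 -0.2048] [[-0.0001  0.    ]
 [ 0.0002 -0.0001]
 [-0.0002 -0.0006]
 [ 0.0002  0.0006]]
plate in ledge 0.13104692677625915 [0.0009 0.0129]
corners [[ 0.0228  0.0763]
 [ 0.0385 -0.0427]
 [-0.021  -0.0505]
 [-0.0367  0.0685]]
fence near-top check [[ 0.6237 -0.0859  0.072 ]
 [ 0.5441 -0.3729  0.072 ]] in ledge [[ 0.0444  0.1483]
 [ 0.0441 -0.1496]]
```
Ledge yaw -0.27; y axis of ledge in world: (-sin y, cos y) = (0.266,0.964). x axis (0.964,-0.266).

Both fits agree to within 1.5 mm, and the fence check gives x=44 mm against 43 expected. The plate's yaw relative to the ledge is 0.131, with its centre at (1, 13) mm. Next I'll align the tool (tool y = ledge y, tool x = −ledge x) and travel over.

Units first: shifts go in shares of 62.5 mm and turns go in units of 0.25 rad. So -0.046 m is -0.736, -0.036 m is -0.576, -0.086 rad is -0.344.

```bash
cat >> h.py <<'E'
YL,TL=-0.2697,np.array([.5414,-.2169])
def tcp():
    o=env.observe();R=o["ee_rot"];w=o["wrist_force"]
    print("t",round(o["t"],2),"tcp in ledge",(o["tcp_pos"][:2]-TL)@Rz(YL),"z",o["tcp_pos"][2],"tool y dir rel ledge y",np.arctan2(R[1,1],R[0,1])-np.pi/2-YL,"tilt",R[:2,2],"F ledge",w[:2]@Rz(YL),w[2],"gap",o["finger_gap"],"q",o["joint_positions"])
E
python3 jog.py '[[0.06,0,0,0,0,0,-0.344],[0.06,-0.576,-0.736,0,0,0,0],[0.06,-0.576,-0.736,0,0,0,0],[0.06,-0.576,-0.736,0,0,0,0],[0.06,-0.576,-0.736,0,0,0,0],[0.06,-0.576,-0.736,0,0,0,0],[0.06,-0.576,-0.736,0,0,0,0],[0.06,-0.576,-0.736,0,0,0,0]]'
python3 jog.py '[[0.06,-0.576,-0.736,0,0,0,0],[0.06,-0.576,-0.736,0,0,0,0],[0.06,-0.576,-0.736,0,0,0,0],[0.06,-0.576,-0.736,0,0,0,0],[0.06,-0.576,-0.736,0,0,0,0],[0.06,0,0,0,0,0,0],[0.06,0,0,0,0,0,0]]'
python3 -c "from h import *;tcp()"
```

```text
t: 1.1
tcp_pos: [0.349, 0.136, 0.2187]
ee_rot: [[-0.964, 0.267, 0.0], [0.267, 0.964, 0.0], [-0.0, 0.0, -1.0]]
wrist_force: [2.2, 0.2, 0.8]
finger_gap: 0.0601
finger_force: 0.0
t: 1.98
tcp_pos: [0.46, -0.1315, 0.218]
ee_rot: [[-0.963, 0.268, -0.002], [0.268, 0.963, 0.001], [0.002, 0.001, -1.0]]
wrist_force: [0.7, -0.0, -0.1]
finger_gap: 0.0602
finger_force: 0.0
t 1.98 tcp in ledge [-0.1012  0.0606] z 0.21800584090945868 tool y dir rel ledge y -0.0019729789130703 tilt [-0.0016  0.0014] F ledge [0.697  0.1662] -0.11708250674567086 gap 0.06019550475099139 q [-0.5126  0.1307  1.6976  0.0005  1.3154 -1.8118]
```

To row units: 0.05 m is 0.8, -0.025 m is -0.4.

```bash
python3 jog.py '[[0.06,-0.4,-0.384,0,0,0,0],[0.06,-0.4,-0.384,0,0,0,0],[0.06,0,0,0.8,0,0,0],[0.06,0,0,0.8,0,0,0],[0.06,0,0,0.8,0,0,0],[0.06,0,0,0.176,0,0,0],[0.06,0,0,0,0,0,0]]'
python3 -c "from h import *;tcp()
im=env.get_image('top');cv2.imwrite('pics/t1.png',cv2.resize(im[125:275,275:465],None,fx=4,fy=4,interpolation=2)[:,:,::-1])"
```

```text
t: 2.85
tcp_pos: [0.4961, -0.1908, 0.0582]
ee_rot: [[-0.964, 0.266, -0.0], [0.266, 0.964, 0.0], [0.0, 0.0, -1.0]]
wrist_force: [0.8, 0.1, 1.1]
finger_gap: 0.0597
finger_force: 0.0
t 2.85 tcp in ledge [-0.0506  0.0131] z 0.05823210220596549 tool y dir rel ledge y 0.000235595552429968 tilt [-0.0003  0.0003] F ledge [0.7937 0.3113] 1.1271344587321506 gap 0.059731653969542595 q [-0.5771  0.39    1.7831  0.0001  0.9689 -1.8785]
```

To row units: 0.002 m is 0.032.

```bash
python3 jog.py '[[0.06,0,0,0.032,0,0,0],[0.06,0,0,0,0,0,0]]';  python3 jog.py '[[0.06,0,0,0.032,0,0,0],[0.06,0,0,0,0,0,0]]'; python3 -c "from h import *;tcp()"
```

```text
t: 3.15
tcp_pos: [0.4968, -0.1921, 0.057]
ee_rot: [[-0.964, 0.267, 0.002], [0.267, 0.964, -0.001], [-0.002, -0.001, -1.0]]
wrist_force: [0.1, -0.8, -0.6]
finger_gap: 0.0602
finger_force: 0.0
t: 3.4
tcp_pos: [0.496, -0.1917, 0.0537]
ee_rot: [[-0.964, 0.268, 0.0], [0.268, 0.964, -0.0], [-0.0, -0.0, -1.0]]
wrist_force: [-0.0, 0.3, -1.5]
finger_gap: 0.0601
finger_force: 0.0
t 3.4 tcp in ledge [-0.0505  0.0121] z 0.05371175676149393 tool y dir rel ledge y -0.0012937643933759735 tilt [ 0. -0.] F ledge [-0.0826  0.2564] -1.515857190040606 gap 0.06010007397082245 q [-0.5788  0.3962  1.7872 -0.      0.9582 -1.8786]
```

To row units: 0.0015 m is 0.024, -0.004 m is -0.064.

```bash
python3 jog.py '[[0.06,0,0,0.024,0,0,0],[0.06,-0.064,0,0,0,0,0],[0.06,-0.064,0,0,0,0,0],[0.06,-0.064,0,0,0,0,0],[0.06,-0.064,0,0,0,0,0],[0.06,-0.064,0,0,0,0,0],[0.06,-0.032,0,0,0,0,0],[0.06,0,0,0,0,0,0]]' 
python3 -c "from h import *;tcp()
im=env.get_image('top');cv2.imwrite('pics/t2.png',cv2.resize(im[125:275,275:465],None,fx=4,fy=4,interpolation=2)[:,:,::-1])"
```

```text
t: 4.4
tcp_pos: [0.5175, -0.1977, 0.0522]
ee_rot: [[-0.964, 0.267, 0.0], [0.267, 0.964, -0.0], [-0.0, -0.0, -1.0]]
wrist_force: [-0.2, 0.1, -1.5]
finger_gap: 0.0601
finger_force: 0.0
t 4.4 tcp in ledge [-0.0282  0.0121] z 0.05218553991677181 tool y dir rel ledge y -0.0010382211465418956 tilt [ 0.0003 -0.0003] F ledge [-0.1905  0.0052] -1.5375702572958738 gap 0.06005015748155681 q [-0.5663  0.4311  1.7335 -0.0001  0.9766 -1.8663]
```

View pics/t2.png

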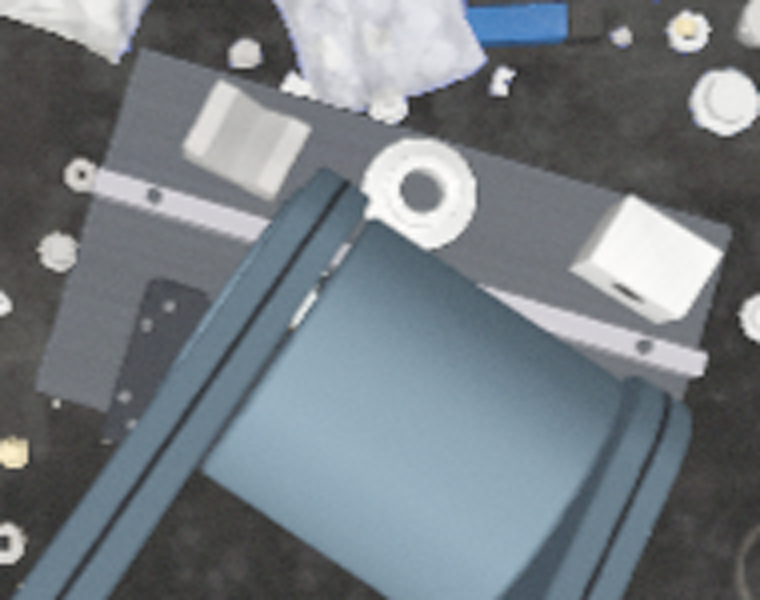

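The arm hides the plate in this view, so I'll rely on wrist force and creep in until the fence reacts.

To row units: -0.0015 m is -0.024.

```bash
python3 jog.py '[[0.06,-0.024,0,0,0,0,0],[0.06,-0.024,0,0,0,0,0],[0.06,0,0,0,0,0,0]]' | grep -E "tcp_pos|force"; python3 -c "from h import *;tcp()"
python3 jog.py '[[0.06,-0.016,0,0,0,0,0],[0.06,0,0,0,0,0,0]]' | grep wrist_f; python3 -c "from h import *;tcp()"
```

```text
tcp_pos: [0.5203, -0.1984, 0.0522]
wrist_force: [-0.1, 0.2, -0.1]
finger_force: 0.2
t 4.83 tcp in ledge [-0.0253  0.0122] z 0.05216828181581008 tool y dir rel ledge y -0.0011065756464426202 tilt [ 0.0002 -0.0001] F ledge [-0.1373  0.1332] -0.08547059627605996 gap 0.05962248128039551 q [-0.5647  0.4354  1.7261  0.0001  0.9798 -1.8648]
wrist_force: [-2.9, 1.2, 1.9]
t 5.08 tcp in ledge [-0.0247  0.0122] z 0.05214501772204948 tool y dir rel ledge y -0.0011025947445018613 tilt [-0.0005  0.0002] F ledge [-3.1052  0.432 ] 1.9365053917385735 gap 0.05969661712792921 q [-0.5643  0.4368  1.7239 -0.0001  0.9814 -1.8642]
```

```bash
for i in 1; do python3 jog.py '[[0.06,-0.016,0,0,0,0,0],[0.06,0,0,0,0,0,0]]' | grep wrist_f; done; python3 -c "from h import *;tcp()"
```

```text
wrist_force: [-5.5, 1.2, 4.9]
t 5.33 tcp in ledge [-0.0246  0.0122] z 0.05212169010777176 tool y dir rel ledge y -0.0009024145375103321 tilt [-0.0022  0.0007] F ledge [-5.5842 -0.2653] 4.868167867294954 gap 0.059944550915351766 q [-0.5639  0.4379  1.722  -0.0007  0.9839 -1.8637]
```

```bash
python3 jog.py '[[0.06,-0.016,0,0,0,0,0],[0.06,0,0,0,0,0,0]]' | grep wrist_f; python3 -c "from h import *;tcp()"
```

```text
wrist_force: [-7.1, 0.8, 7.0]
t 5.58 tcp in ledge [-0.0245  0.0122] z 0.05207236421068315 tool y dir rel ledge y -0.0007867587139296917 tilt [-0.004   0.0012] F ledge [-7.0037 -1.1322] 6.968751083715333 gap 0.06015859102024602 q [-0.5635  0.4391  1.7202 -0.0013  0.9864 -1.8631]
```

Flush contact came at the predicted position (−24.5 mm). Now I'll back off, lift clear, close the fingers, turn the tool 90°, and move behind the rear end.

```bash
python3 jog.py '[[0.06,0.16,0,0,0,0,0],[0.06,0.16,0,0,0,0,0],[0.06,0,0,-0.8,0,0,0],[0,0,-0.72,-0.32,0,0,0],[0,0,-0.72,0,0,0,0],[0,0,0,0,0,0,0.7],[0,0,0,0,0,0,0.7],[0,0,0,0,0,0,0.7]]' >/dev/null
python3 jog.py '[[0,0,0,0,0,0,0.7],[0,0,0,0,0,0,0.7],[0,0,0,0,0,0,0.7],[0,0,0,0,0,0,0.7],[0,0,0,0,0,0,0.7],[0,0,0,0,0,0,0.684],[0,0,0,0,0,0,0],[0,0,0,0,0,0,0]]' >/dev/null
python3 -c "from h import *;tcp()
im=env.get_image('top');cv2.imwrite('pics/t3.png',cv2.resize(im[125:275,275:465],None,fx=4,fy=4,interpolation=2)[:,:,::-1])"
```

```text
t 7.58 tcp in ledge [-0.0427 -0.0778] z 0.12214898126167911 tool y dir rel ledge y -1.568858763600305 tilt [ 0.0002 -0.0001] F ledge [-0.1946  0.0018] 0.4781075503266711 gap 0.0002505292782568283 q [-0.7301  0.351   1.6561  0.0001  1.1344 -0.4623]
```

View pics/t3.png

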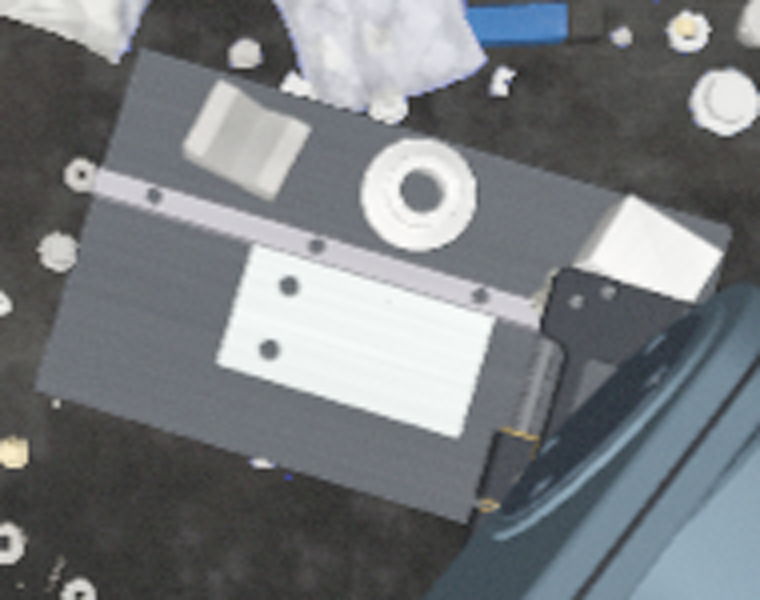

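The plate now lies flush on the fence, with near corners at crop (217,364) and (461,437) and the bystanders undisturbed. I'll compute how far along it sits.

```bash
python3 - <<'E'
from h import *
f=lambda a:(np.array(a)+.5)/4-.5+[275,125]
W=px2w("top",f([[217,364],[461,437],[494,319]]),.056)
print((W[:,:2]-TL)@Rz(YL))
E
```

```text
[[-0.0167  0.0692]
 [-0.0158 -0.0521]
 [ 0.0428 -0.051 ]]
```

To row units: 0.0547 m is 0.8752, 0.012 m is 0.192, -0.002 rad is -0.008.

```bash
python3 jog.py '[[0,0,0.8752,0,0,0,-0.008],[0,0,0,0,0,0,0],[0,0,0,0.8,0,0,0],[0,0,0,0.192,0,0,0],[0,0,0,0.08,0,0,0],[0,0,0,0.0448,0,0,0],[0,0,0,0,0,0,0]]' >/dev/null
python3 -c "from h import *;tcp()"
python3 jog.py '[[0,0.096,0,0,0,0,0],[0,0.096,0,0,0,0,0],[0,0.064,0,0,0,0,0],[0,0.064,0,0,0,0,0],[0,0.064,0,0,0,0,0],[0,0.064,0,0,0,0,0],[0,0.064,0,0,0,0,0],[0,0.064,0,0,0,0,0]]' | grep wrist_f
python3 -c "from h import *;tcp()
im=env.get_image('top');cv2.imwrite('pics/t4.png',cv2.resize(im[125:275,275:465],None,fx=4,fy=4,interpolation=2)[:,:,::-1])"
```

```text
t 8.5 tcp in ledge [ 0.0128 -0.0782] z 0.05352857207931305 tool y dir rel ledge y -1.5700191422081191 tilt [ 0.0015 -0.0012] F ledge [ 0.2128 -0.0191] 0.2733851143437732 gap 0.00023694036654985583 q [-0.6894  0.5115  1.5895  0.      1.0387 -0.4205]
wrist_force: [-1.4, -2.2, 1.4]
t 9.5 tcp in ledge [ 0.0122 -0.0418] z 0.052484078768915574 tool y dir rel ledge y -1.5701257232795516 tilt [ 0.0002 -0.0004] F ledge [-0.8161 -2.4677] 1.400343389889514 gap 0.0006695472323350401 q [-0.6332  0.5015  1.6104 -0.0002  1.0294 -0.364 ]
```

View pics/t4.png

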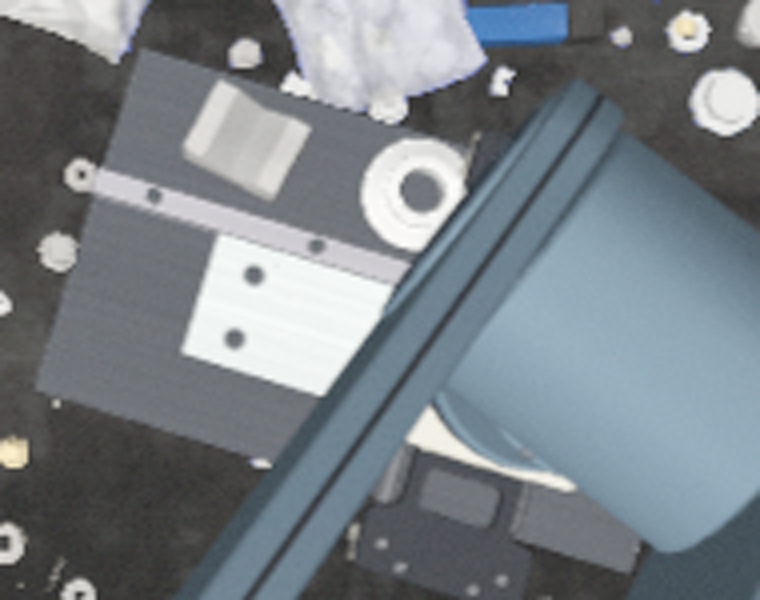

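The plate is sliding along the fence with its leading edge visible at crop (183,353)–(217,236), and it is still flush. I'll keep pushing.

```bash
R='grep -E wrist_f'; python3 jog.py '[[0,0.08,0,0,0,0,0],[0,0.08,0,0,0,0,0],[0,0.08,0,0,0,0,0],[0,0.08,0,0,0,0,0],[0,0.08,0,0,0,0,0],[0,0.08,0,0,0,0,0],[0,0.08,0,0,0,0,0],[0,0.08,0,0,0,0,0]]' | grep wrist_f
python3 jog.py '[[0,0.08,0,0,0,0,0],[0,0.08,0,0,0,0,0],[0,0.08,0,0,0,0,0],[0,0.08,0,0,0,0,0],[0,0.08,0,0,0,0,0],[0,0.08,0,0,0,0,0],[0,0.08,0,0,0,0,0],[0,0.08,0,0,0,0,0]]' | grep wrist_f
python3 -c "from h import *;tcp()
im=env.get_image('top');cv2.imwrite('pics/t5.png',cv2.resize(im[125:275,245:435],None,fx=4,fy=4,interpolation=2)[:,:,::-1])"
```

```text
wrist_force: [-0.3, -1.5, 1.6]
wrist_force: [0.4, -1.7, 2.5]
t 11.55 tcp in ledge [0.0121 0.0385] z 0.052353526221573486 tool y dir rel ledge y -1.5700600132052998 tilt [-0. -0.] F ledge [ 0.8904 -1.5446] 2.4871791893752033 gap 0.0008482398074269777 q [-0.5024  0.4882  1.6343 -0.      1.0192 -0.2334]
```

View pics/t5.png

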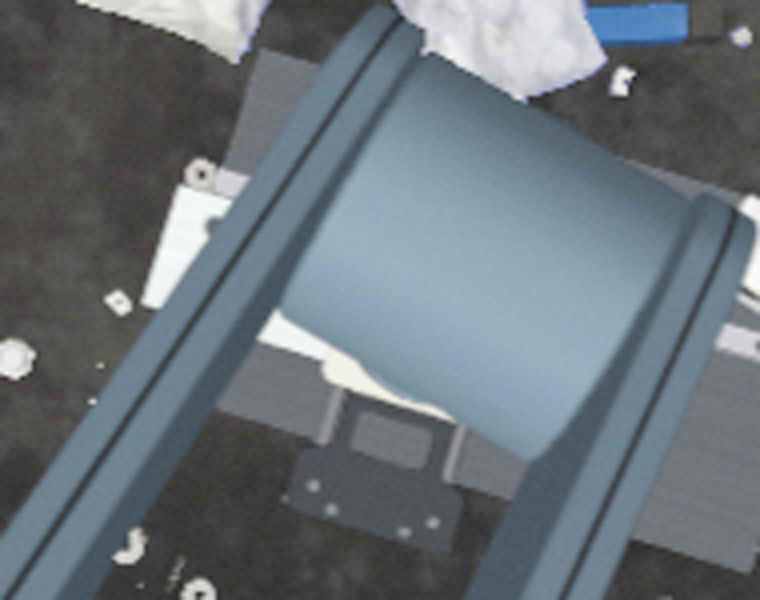

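The leading edge runs from crop (142,304) to (178,185), already past the ledge end. There are 27 mm left to go.

```bash
python3 - <<'E'
from h import *
f=lambda a:(np.array(a)+.5)/4-.5+[245,125]
W=px2w("top",f([[142,304],[178,185]]),.056); print((W[:,:2]-TL)@Rz(YL))
E
python3 jog.py '[[0,0.08,0,0,0,0,0],[0,0.08,0,0,0,0,0],[0,0.08,0,0,0,0,0],[0,0.064,0,0,0,0,0],[0,0.064,0,0,0,0,0],[0,0.032,0,0,0,0,0],[0,0.032,0,0,0,0,0],[0,0,0,0,0,0,0]]'|grep wrist_f
python3 -c "from h import *;tcp()"
python3 jog.py '[[0,-0.16,0,0,0,0,0],[0,-0.32,0,0,0,0,0],[0,0,0,-0.8,0,0,0],[0,0,0,-0.8,0,0,0],[0,-0.8,-0.48,0,0,0,0],[0,-0.8,-0.48,0,0,0,0],[0,-0.8,-0.48,0,0,0,0],[0,-0.8,-0.48,0,0,0,0]]'>/dev/null
python3 -c "from h import *;tcp()
im=env.get_image('top');cv2.imwrite('pics/t6.png',cv2.resize(im[125:275,245:435],None,fx=4,fy=4,interpolation=2)[:,:,::-1])"
```

```text
[[-0.0167  0.167 ]
 [ 0.0432  0.1676]]
wrist_force: [-0.8, 0.1, -0.0]
t 12.6 tcp in ledge [0.0119 0.0654] z 0.05222240037621799 tool y dir rel ledge y -1.5700432309631196 tilt [-0.0002  0.0005] F ledge [-0.7665 -0.1592] -0.009272384445772018 gap 0.0005448782114731803 q [-0.4573  0.4874  1.636   0.0004  1.0186 -0.1885]
t 13.6 tcp in ledge [-0.1094 -0.1677] z 0.15258854885078926 tool y dir rel ledge y -1.5708754010491832 tilt [ 0.0003 -0.0008] F ledge [ 0.6474 -1.0006] 0.33784832438855655 gap 0.0002648923972539516 q [-0.9415  0.2679  1.6929 -0.0003  1.18   -0.6716]
```

View pics/t6.png

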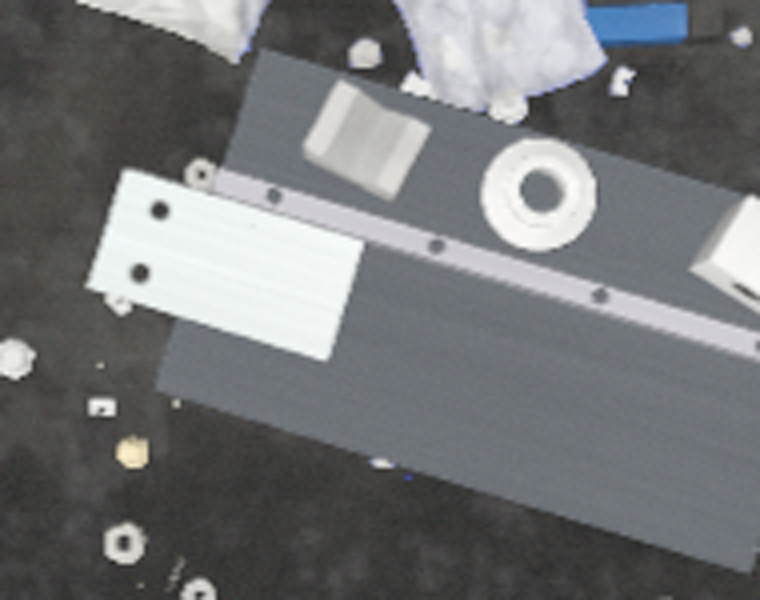

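The plate's corners are at crop (124,170), (364,240), (329,360) and (87,287), and its holes at (160,210) and (140,273) are off the ledge. I'll check the pose numerically.

```bash
python3 - <<'E'
from h import *
f=lambda a:(np.array(a)+.5)/4-.5+[245,125]
y,t,r=fit([[.03,.06],[.03,-.06],[-.03,-.06],[-.03,.06]],px2w("top",f([[124,170],[364,240],[329,360],[87,287]]),.056))
print(y-YL,(t-TL)@Rz(YL),abs(r).max())
W=px2w("top",f([[160,210],[140,273]]),.056);print((W[:,:2]-TL)@Rz(YL))
E
```

```text
0.008436763756956345 [0.0135 0.1342] 0.0005874069438828178
[[ 0.0291  0.1723]
 [-0.0027  0.1724]]
```

Position along the ledge is good: both holes are about 17 mm clear and the centre is 16 mm inside the end. The remaining yaw of about 0.008 is near the noise, but a light press against the fence with both fingertips will make it certain.

To row units: -0.175 rad is -0.7.

```bash
python3 jog.py '[[0.05,0,0,0,0,0,-0.7],[0.05,0,0,0,0,0,-0.7],[0.05,0,0,0,0,0,-0.7],[0.05,0,0,0,0,0,-0.7],[0.05,0,0,0,0,0,-0.7],[0.05,0,0,0,0,0,-0.7],[0.05,0,0,0,0,0,-0.7],[0.05,0,0,0,0,0,-0.7]]'>/dev/null
python3 jog.py '[[0.05,0,0,0,0,0,-0.684],[0.05,-0.144,0.8,0,0,0,0],[0.05,-0.16,0.8,0,0,0,0],[0.05,-0.16,0.8,0,0,0,0],[0.05,-0.16,0.8,0,0,0,0],[0.05,-0.16,0.8,0,0,0,0],[0.05,-0.16,0.768,0,0,0,0],[0.05,0,0,0,0,0,0]]'>/dev/null
python3 -c "from h import *;tcp()"
```

```text
t 15.65 tcp in ledge [-0.0487  0.1351] z 0.15236533053645349 tool y dir rel ledge y 0.0045447148072358945 tilt [0.0004 0.0004] F ledge [ 0.1592 -1.166 ] -0.22098049668006559 gap 0.05016328048506506 q [-0.3468  0.287   1.6668  0.0006  1.1875 -1.6526]
```

To row units: -0.004 m is -0.064, 0.05 m is 0.8, 0.003 rad is 0.012.

```bash
python3 jog.py '[[0.05,0,-0.064,0.8,0,0,0.012],[0.05,0,0,0.64,0,0,0],[0.05,0,0,0.112,0,0,0],[0.05,0,0,0.048,0,0,0],[0.05,0,0,0,0,0,0]]'>/dev/null
python3 -c "from h import *;tcp()"
python3 jog.py '[[0.05,-0.08,0,0,0,0,0],[0.05,-0.08,0,0,0,0,0],[0.05,-0.08,0,0,0,0,0],[0.05,-0.08,0,0,0,0,0],[0.05,-0.032,0,0,0,0,0],[0.05,-0.016,0,0,0,0,0],[0.05,-0.016,0,0,0,0,0],[0.05,0,0,0,0,0,0]]'|grep wrist_f
python3 -c "from h import *;tcp()"
```

```text
t 16.27 tcp in ledge [-0.0478  0.1285] z 0.05376968213880021 tool y dir rel ledge y -0.0026743873695285747 tilt [ 0.0024 -0.001 ] F ledge [-0.2442  0.8073] 0.27509503800329066 gap 0.05014445301209449 q [-0.3589  0.4005  1.7799 -0.0001  0.9587 -1.6573]
wrist_force: [-0.1, -1.0, 0.2]
t 17.27 tcp in ledge [-0.0251  0.129 ] z 0.05232621748740746 tool y dir rel ledge y -0.002055999096436223 tilt [-0.0001  0.    ] F ledge [ 0.1566 -1.0127] 0.21962536346942027 gap 0.0499023265561719 q [-0.3542  0.4375  1.7221 -0.      0.9821 -1.6532]
```

To row units: -0.0015 m is -0.024.

```bash
python3 jog.py '[[0.05,-0.024,0,0,0,0,0],[0.05,-0.024,0,0,0,0,0],[0.05,0,0,0,0,0,0]]'|grep wrist_f
python3 -c "from h import *;tcp()"
```

```text
wrist_force: [-7.3, 2.2, 5.6]
t 17.65 tcp in ledge [-0.0244  0.1291] z 0.05221098387066804 tool y dir rel ledge y -0.0018073749445573495 tilt [-0.0046  0.0012] F ledge [-7.6679  0.1859] 5.586720843202299 gap 0.05000481997952152 q [-0.3537  0.4412  1.7161 -0.0005  0.989  -1.6527]
```

Pressed home with about 8 N. Now I'll retreat straight back, lift clear and take a final look.

To row units: -0.05 m is -0.8, 0.05 m is 0.8.

```bash
python3 jog.py '[[0.05,0.064,0,0,0,0,0],[0.05,0.16,0,0,0,0,0],[0.05,0.32,0,0,0,0,0],[0.05,0,0,-0.8,0,0,0],[0.05,0,0,-0.8,0,0,0],[0.05,0.48,0.8,0,0,0,0],[0.05,0.48,0.8,0,0,0,0],[0.05,0.48,0.8,0,0,0,0]]'>/dev/null
python3 jog.py '[[0.05,0.32,0.8,0,0,0,0],[0.05,0,0.8,0,0,0,0],[0.05,0,0.8,0,0,0,0],[0.05,0,0,0,0,0,0],[0.05,0,0,0,0,0,0],[0.05,0,0,0,0,0,0]]'
python3 -c "from h import *
im=env.get_image('top');cv2.imwrite('pics/t7.png',cv2.resize(im[125:275,245:435],None,fx=4,fy=4,interpolation=2)[:,:,::-1])"
```

```text
t: 19.4
tcp_pos: [0.496, 0.2397, 0.1523]
ee_rot: [[-0.963, 0.27, -0.0], [0.27, 0.963, -0.0], [0.0, -0.0, -1.0]]
wrist_force: [0.3, -0.2, 0.9]
finger_gap: 0.0499
finger_force: 0.0
```

View pics/t7.png

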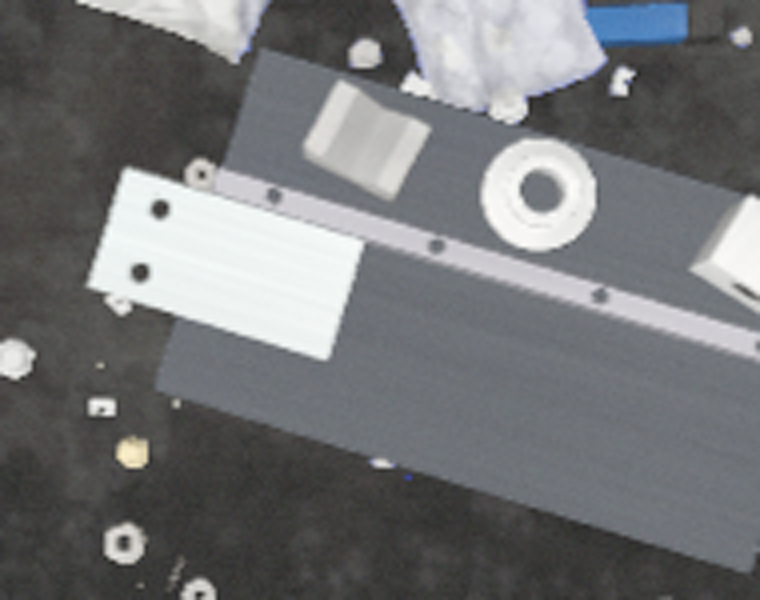

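The plate is flush, with its holes at crop (161,209) and (141,272), past the end. The bystanders haven't moved and the hand is clear, so I'm handing in.

```bash
python3 -c "from plant import env;print(env.job_done())"
```

```text
the job is handed in; nothing more can be done
None
```

I handed the job in at about 19.5 s of the 51 s allowed: the plate is flush on the fence, both hole edges are about 17 mm past the ledge's left end, its centre is about 16 mm inside that end, the three loose parts have not moved, and the hand is clear.

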